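# Pack the repair caddy from a crowded garage bench

## Task

Pack the plywood caddy on the bench for a repair job: stand the white bottle with the orange cap in the orange bay, the jar with the red lid in the red bay, and lay the small off-white carton flat in the white bay, each inside its bay's walls, upright as it is now. The bottle with the black cap, the jar with the blue lid and the yellow carton do not belong to the job: leave them standing where they are. Take only the things on the open front part of the bench, not from its back or the shelf, and let go of everything at the end.

Things in the scene. Friction and masses are not known exactly. Their poses are not given: they have to be found in the camera images.
- caddy: low plywood caddy, fixed: 116 mm (x) by 326 mm (y), walls 24 mm high, base 6 mm thick, a wire handle 21 mm out at each end of y. Holds three coloured bays in a row along y, 102 mm apart. Origin: centre of its underside, on the bench; z up. Over the back of the bench hangs a wall shelf (front edge x = 0.635 m, underside 0.52 m up): carry things low to keep the wrist clear of it.
- bay_orange: shallow square open bin of orange plastic, 98 x 98 mm outside, 92 x 92 mm inside, walls 17 mm high over its underside, floor 3 mm thick; one of three set side by side (in any order) in the caddy, and fixed. Origin: centre of its underside, 6 mm above the bench; z up; x and y along its walls, the same as the caddy's.
- bay_red: shallow square open bin of red plastic, 98 x 98 mm outside, 92 x 92 mm inside, walls 17 mm high over its underside, floor 3 mm thick; one of three set side by side (in any order) in the caddy, and fixed. Origin: centre of its underside, 6 mm above the bench; z up; x and y along its walls, the same as the caddy's.
- bay_white: shallow square open bin of white plastic, 98 x 98 mm outside, 92 x 92 mm inside, walls 17 mm high over its underside, floor 3 mm thick; one of three set side by side (in any order) in the caddy, and fixed. Origin: centre of its underside, 6 mm above the bench; z up; x and y along its walls, the same as the caddy's.
- bottle_orange: white plastic glue bottle with a pointed cap of orange, 34 x 50 mm in plan and 129 mm tall (body with firm sides to about 70 mm, shoulders up to 98 mm, then the thin cap), standing upright. Origin: centre of its underside; x across its narrow side (34 mm), y across its broad side, z up. Goes in the orange bay. About 0.13 kg.
- jar_red: clear jar of small parts with a red lid, 61 mm across the lid and 82 mm tall (the lid, its widest part, is the top 16 mm), standing upright. Origin: centre of its underside; z up. Goes in the red bay. About 0.2 kg.
- carton_white: small off-white closed carton, 51 x 75 mm in plan, 41 mm high, lying flat. Origin: centre of its underside; x across its narrow side (51 mm), y along its 75 mm side, z up. Goes in the white bay. About 0.1 kg.
- bottle_black: white plastic glue bottle with a pointed cap of black, 34 x 50 mm in plan and 129 mm tall (body with firm sides to about 70 mm, shoulders up to 98 mm, then the thin cap), standing upright. Origin: centre of its underside; x across its narrow side (34 mm), y across its broad side, z up. Stays where it is.
- jar_blue: clear jar of small parts with a blue lid, 56 mm across the lid and 62 mm tall (the lid, its widest part, is the top 16 mm), standing upright. Origin: centre of its underside; z up. Stays where it is.
- carton_yellow: yellow closed carton, 64 x 112 mm in plan, 51 mm high, lying flat. Origin: centre of its underside; x across its narrow side, z up. Stays where it is.
There are look-alikes about, which are no part of the job. What is shaped like the bottle_orange but green is not meant.

How it is judged:
By the outcome, as a careful person would: the job done as asked, in the order asked, and still so for the second after the job is handed in, with the robot touching nothing.
It also fails if it takes over 83 s, if anything falls off the work surface, if the arm or the gripper's body presses on something with over 40 N, if the wrist force passes 120 N, or if a joint passes its speed limit or range.

## Robot

A 6-joint arm with a two-finger parallel gripper is mounted at the origin on a cart in front of the work surface, level with it; the furniture and walls round the work are solid. World frame = base frame: x ahead of the robot, y to its left, z up, the work surface at z = 0. Lengths are in m, angles in degrees, forces in N, time in s.
With the tool pointing down it reaches from about 0.35 to 0.8 m from the base axis. Payload 7.3 kg.
Tool frame: the origin (TCP) lies midway between the tips of the shut fingers; the grasp point (between the pads) lies 19 mm behind it; z points along the fingers, y is the line along which they close (so a half turn about z gives the same grasp; the last joint's range is limited). The gripper opens to 85 mm and grips with 20 to 120 N. Pads are 22 mm wide; open, the fingers measure 114 mm over their backs; the gripper's body (76 mm by 85 mm) begins 54 mm behind the grasp point. The pads swing forward as they close: fully open they stand 13 mm farther back than shut.
Start: joints at [-8.365, 19.595, 87.324, -0, 73.075, -8.365], TCP at [0.525, 0, 0.211] pointing down, gripper open.
Joint ranges: [-145.02, 145.02], [-44.19, 115.74], [2.07, 154.8], [-57.11, 237.11], [16.16, 152.29], [-177.93, 177.93]. Speed limits (degrees/s): [147.25, 147.25, 180, 180, 180, 180].

## Interface

Orientations are given as [roll, pitch, yaw] about the fixed x, y, z axes, in that order (R = Rz(yaw) Ry(pitch) Rx(roll)).
In Python, from workcell import * gives the robot as it stands.
- The arm moves only by the tool play_rows, never from a script. Its argument "series" is text: rows parted by semicolons, each of 4 numbers parted by spaces: the shift along the world's x, y, z in mm, then the turn about the world's z in rad. A call has 1 to 8 rows; each row shifts and turns the commanded pose from where the row before left it; what a row does not reach is not made up. A row lasts 1/10 s, in which the tool goes at most 50 mm and 8.59 degrees, less where a joint would pass 70% of its speed; a pose out of reach is approached as far as the arm can. A call is refused whole if a number of a shift passes 50 or a number of a turn 0.15, either way. A call with a gripper value outside its range is refused whole. "grip" is the opening, from -1 (shut) to 1 (fully open), set as the call begins (left out, the last holds). The fingers move at their own pace and stop on an object; the grip force is fixed at half the most. Time passes only in rows, so rows that do not move let the fingers close. It gives the time, the measured TCP pose, the force, the opening and the grip force at its end, in the units of the state.
- sense(): the state, without advancing time (a new reading comes with each control period).
- grab_frame(name): name is "scene" or "side" or "wrist"; returns a dict with "img" (384x512x3 uint8, blue, green, red), "fx", "fy", "cx", "cy" (pixels), "world_from_camera" (4x4, takes a point from camera to world coordinates). Camera axes: x right, y down, z forward; pixel columns grow to the right and rows downward; lengths in m; the calibration is good to about 2 mm. The wrist camera is an equidistant fisheye: a pixel r from the principal point sees the ray r / f radians off the axis. A picture is of the moment at which its call begins. There is no depth.
- job_done(): hands the job in; it is judged then, once.
Trained networks look in the newest picture that a camera, given by its name, has taken for a name from the list of things; names that differ only in an ending like _2 or _b are one class to them, and where a whole thing is asked for, a point or a joint stands for the part that bears it (a point fixed in the world has none). Each returns a list of dicts, best first, with "score" (0 to 1); they miss things now and then, are a little off and sometimes report something else, mostly with a low value. They report only what shows in the picture. A call takes as long as a camera call. They do not tell look-alikes from the thing itself.
- silhouettes(camera, target): "mask" (384x512 bool, what is visible of it) and "position" ([column, row] in pixels, amid what is visible of it).
The state is a dict: "time_s": time; "joints": joint angles; "qvel": joint speeds; "tau": joint torques, N m; "tcp_pos": TCP position; "ee_rot": TCP orientation; "force": force on the tool from outside, world axes, zero at the start; "ft_torque": the same for the moment, N m; "gripper_width": finger opening in m; "gripper_force": force on a finger pad.
Only numpy, scipy, OpenCV 4.12 (cv2) and the standard library are available. Lean on these libraries where they do the work, as an engineer would, in place of code of your own. Each camera call takes 0.05 s, during which the arm holds its last target. There are 200 camera calls.

## Working session

There is one attempt and no reset: what is moved stays moved. The work goes in short steps, Python scripts to look and compute and a tool call to move; the robot and the scene stay as the last step left them, time stands still between calls to the robot, and variables do not carry over. Pictures are saved under pics/ and viewed, at most 14 in all, crops included, and the job is handed in when it is done.

Besides the shell and the picture viewer there is one more tool, called after "Request:" as name(argument=value, ...) on one line, values as JSON. play_rows: Moves the arm, as the interface text tells. Its arguments: {"type":"object","properties":{"series":{"type":"string"},"grip":{"type":"number"}},"required":["series"]}

```bash
mkdir -p pics; ls
cat > h.py <<'E'
from workcell import *
import numpy as np, cv2
def ray(f,p):
    u=(p[0]-f["cx"])/f["fx"]; v=(p[1]-f["cy"])/f["fy"]; return u,v
def ray_w(f,p,fish):
    u,v=ray(f,p)
    if fish:
        r=np.hypot(u,v); d=np.array([np.sin(r)*u/max(r,1e-9),np.sin(r)*v/max(r,1e-9),np.cos(r)])
    else: d=np.array([u,v,1.])
    T=np.array(f["world_from_camera"]); d=T[:3,:3]@d
    return T[:3,3],d/np.linalg.norm(d)
def onz(f,p,z,fish=False):
    o,d=ray_w(f,p,fish); return o+d*(z-o[2])/d[2]
def tri(rs):
    A=np.zeros((3,3));b=np.zeros(3)
    for o,d in rs:
        P=np.eye(3)-np.outer(d,d);A+=P;b+=P@o
    x=np.linalg.solve(A,b); return x,[np.linalg.norm((np.eye(3)-np.outer(d,d))@(x-o)) for o,d in rs]
E
python3 - <<'E'
from h import *
np.set_printoptions(precision=3,suppress=True)
for c in ["scene","side","wrist"]:
    f=grab_frame(c); cv2.imwrite(f"pics/{c}0.png",f["img"])
    print(c,f["fx"],f["cx"],f["cy"],np.array(f["world_from_camera"]).round(3).tolist())
    for n in ["bottle_orange","jar_red","carton_white","bay_orange","bay_red","bay_white","caddy"]:
        print(n,[(round(s["score"],2),np.round(s["position"]).tolist(),int(s["mask"].sum())) for s in silhouettes(c,n)][:5])
print(sense())
E
```

```text
pics
scene 395.7719555884597 253.2818521353568 192.02279021878095 [[0.893, -0.207, 0.4, -0.035], [-0.45, -0.457, 0.767, -0.893], [0.024, -0.865, -0.502, 0.645], [0.0, 0.0, 0.0, 1.0]]
bottle_orange [(0.91, [258.0, 182.0], 358), (0.88, [237.0, 238.0], 394), (0.7, [314.0, 216.0], 520), (0.63, [244.0, 266.0], 745)]
jar_red [(0.7, [357.0, 274.0], 1025), (0.46, [286.0, 201.0], 931)]
carton_white [(0.81, [332.0, 250.0], 701)]
bay_orange [(0.63, [261.0, 170.0], 300)]
bay_red [(0.49, [229.0, 149.0], 288)]
bay_white [(0.86, [240.0, 157.0], 336)]
caddy [(0.76, [237.0, 170.0], 448)]
side 349.79110809165024 251.6400843478206 191.72220378721158 [[0.938, -0.218, 0.271, 0.121], [-0.348, -0.558, 0.754, -0.829], [-0.013, -0.801, -0.599, 0.732], [0.0, 0.0, 0.0, 1.0]]
bottle_orange [(0.88, [227.0, 241.0], 312), (0.79, [263.0, 184.0], 260), (0.65, [307.0, 220.0], 425), (0.55, [232.0, 271.0], 535)]
jar_red [(0.67, [338.0, 285.0], 925)]
carton_white [(0.95, [321.0, 260.0], 615)]
bay_orange [(0.57, [271.0, 161.0], 406)]
bay_red [(0.86, [242.0, 141.0], 245), (0.68, [271.0, 165.0], 330)]
bay_white [(0.64, [25
[... 299 characters left out ...]
, 390), (0.78, [254.0, 293.0], 1624), (0.75, [212.0, 124.0], 1514), (0.49, [99.0, 349.0], 163)]
jar_red []
carton_white [(0.83, [237.0, 327.0], 245)]
bay_orange [(0.61, [273.0, 28.0], 4353)]
bay_red []
bay_white []
caddy [(0.74, [279.0, 56.0], 2312)]
{'time_s': 1.2, 'joints': array([-8.366, 19.597, 87.323, -0.001, 73.074, -8.366]), 'qvel': array([ 0.001, -0.021,  0.03 ,  0.057,  0.063,  0.064]), 'tau': array([  0.   , -43.357, -24.627,  -0.   ,   0.   ,  -0.   ]), 'tcp_pos': array([0.525, 0.   , 0.211]), 'ee_rot': array([179.994,   0.002,  90.001]), 'force': array([ 0.483,  0.   , -0.165]), 'ft_torque': array([0.004, 0.007, 0.033]), 'gripper_force': 0.0, 'gripper_width': 0.08528346599091996}
```

Run:
```python
import cv2
for c in ["scene","side"]:
    i=cv2.imread(f"pics/{c}0.png"); i=i[110:335,130:430]; cv2.imwrite(f"pics/{c}0c.png",cv2.resize(i,(800,600),interpolation=cv2.INTER_CUBIC))
i=cv2.imread("pics/wrist0.png"); cv2.imwrite("pics/wrist0c.png",cv2.resize(i,(800,600),interpolation=cv2.INTER_CUBIC))
```

```text
(no output)
```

View pics/scene0c.png

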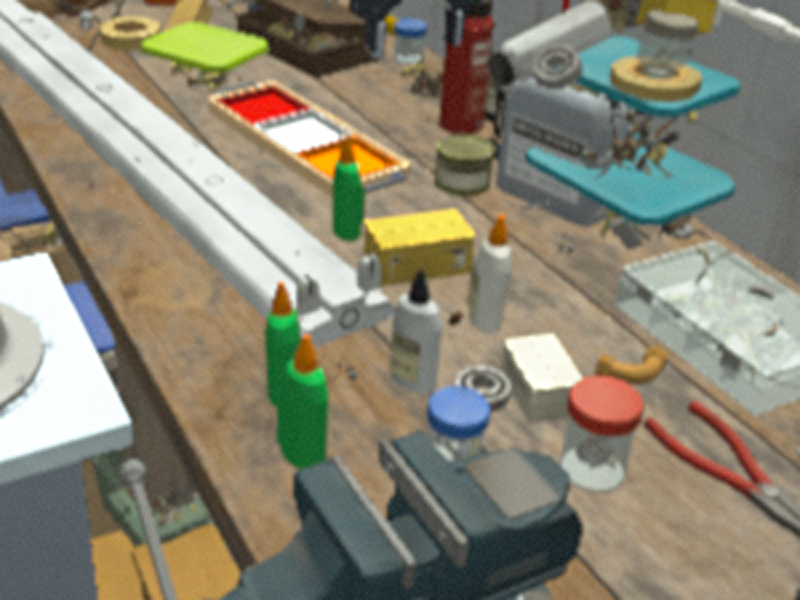

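View pics/side0c.png

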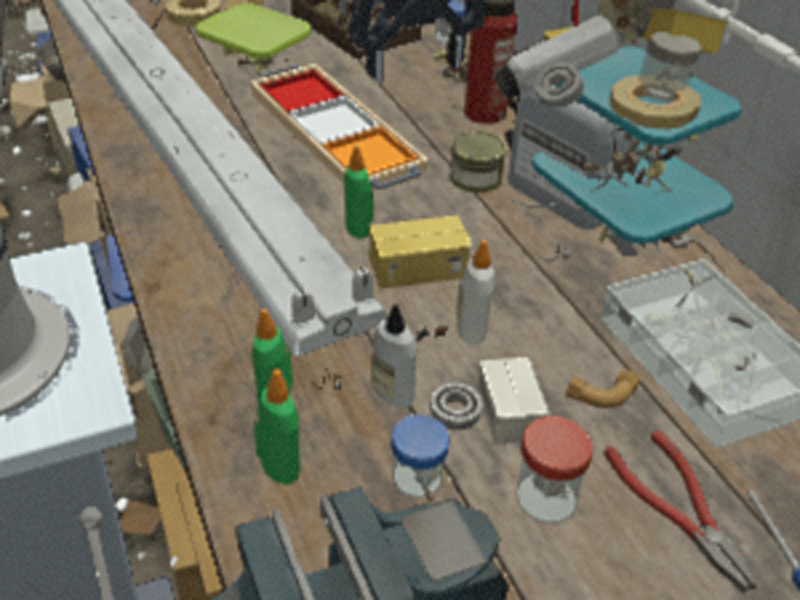

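View pics/wrist0c.png

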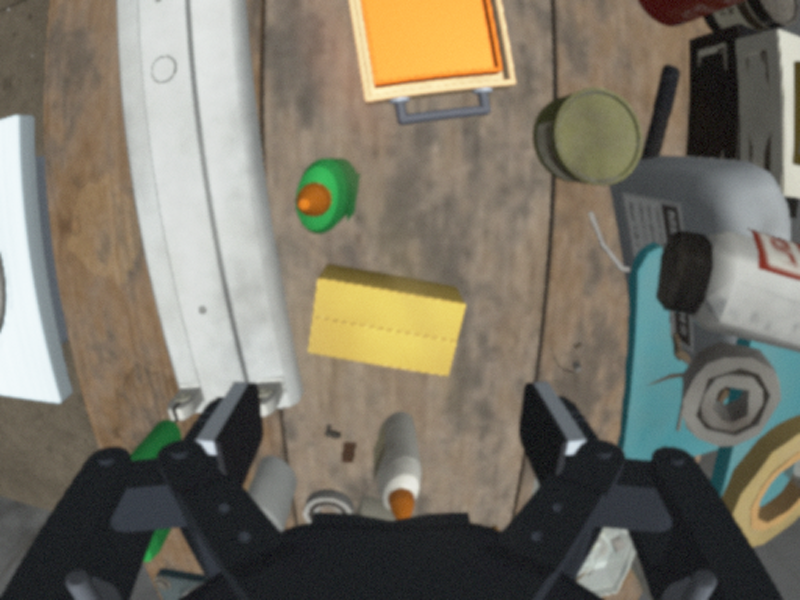

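```bash
cat > m.py <<'E'
from h import *
np.set_printoptions(precision=4,suppress=True)
F={c:grab_frame(c) for c in ["scene","side"]}
P={"bottle_orange":[(314,216),(307,220)],"jar_red":[(357,274),(338,285)],"carton_white":[(332,250),(321,260)],"bottle_black":[(286,236),(278,244)],"jar_blue":[(302,270),(287,280)],
"bay_orange":[(261,170),(271,161)],"bay_red":[(229,149),(242,141)],"bay_white":[(243,159),(256,155)]}
M={}
for n,ps in P.items():
    rs=[]
    for c,p in zip(F,ps):
        L=[s for s in silhouettes(c,n) if np.hypot(*(np.array(s["position"])-p))<12]
        if not L: print(n,c,"missing"); continue
        m=L[0]["mask"]; M[n,c]=m; f=F[c]; hsv=cv2.cvtColor(f["img"],cv2.COLOR_BGR2HSV)
        ys,xs=np.nonzero(m)
        if n.startswith("jar"):
            mm=m&(hsv[...,1]>120); k=np.argmax; y2,x2=np.nonzero(mm)
            # lid: bright upper ellipse; take bbox of saturated area
            p=(x2.mean(),y2.mean()); z=.074
        elif n.startswith("bottle"):
            t=ys<=ys.min()+1; p=(xs[t].mean(),ys[t].mean()); z=.128
        else: p=(xs.mean(),ys.mean()); z=.009 if "bay" in n else .03
        rs.append(ray_w(f,p,False)); print(n,c,np.round(p,1),"onz",onz(f,p,z))
    if len(rs)==2: print("   tri",*tri(rs))
E
python3 m.py
```

```text
bottle_orange scene [316.5 193.7] onz [ 0.5232 -0.1781  0.128 ]
bottle_orange side [311.  200.8] onz [ 0.5334 -0.1675  0.128 ]
   tri [ 0.5518 -0.1399  0.1015] [np.float64(0.0011674599810721775), np.float64(0.0011674599810722426)]
jar_red scene [356.7 261.9] onz [ 0.4904 -0.3917  0.074 ]
jar_red side [340.6 280.6] onz [ 0.4918 -0.401   0.074 ]
   tri [ 0.4879 -0.3996  0.0781] [np.float64(0.004193626433436886), np.float64(0.004193626433436996)]
carton_white scene [332.2 251. ] onz [ 0.5023 -0.2943  0.03  ]
carton_white side [320.3 258.7] onz [ 0.5054 -0.2904  0.03  ]
   tri [ 0.5116 -0.2829  0.0192] [np.float64(0.000752891087761514), np.float64(0.0007528910877614132)]
bottle_black scene [287.3 213.6] onz [ 0.4048 -0.2277  0.128 ]
bottle_black side [278.  224.5] onz [ 0.4084 -0.2242  0.128 ]
   tri [ 0.4133 -0.2145  0.118 ] [np.float64(0.00025307071517071756), np.float64(0.0002530707151706537)]
jar_blue scene [300.3 268. ] onz [ 0.3652 -0.3556  0.074 ]
jar_blue side [287.5 282.2] onz [ 0.3741 -0.3609  0.074 ]
   tri [ 0.3789 -0.3439  0.0565] [np.float64(0.0045207833629101754), np.float64(0.004520783362910208)]
bay_orange scene [260.2 168.9] onz [0.5684 0.2159 0.009 ]
bay_orange side missing
bay_red scene [228.  149.4] onz [0.5312 0.4175 0.009 ]
bay_red side missing
bay_white scene [243.9 158.9] onz [0.5509 0.3147 0.009 ]
bay_white side [254.7 154.4] onz [0.547  0.3129 0.009 ]
   tri [0.5404 0.2941 0.0204] [np.float64(0.000594669266504479), np.float64(0.000594669266504495)]
```

Request:
play_rows(series="0 -45 0 0;0 -45 0 0;0 -45 0 0;0 -45 0 0;0 0 0 0;0 0 0 0", grip=1)

```text
time_s: 2.7
tcp_pos: [0.5247, -0.1807, 0.211]
ee_rot: [-180.0, -0.0, 89.9]
force: [-0.3, -0.0, 0.0]
gripper_width: 0.085
gripper_force: 0.0
```

```bash
cat > snap.py <<'E'
import sys,pickle; from h import *
f=grab_frame("wrist"); cv2.imwrite(f"pics/{sys.argv[1]}.png",f["img"])
cv2.imwrite(f"pics/{sys.argv[1]}c.png",cv2.resize(f["img"],(800,600),interpolation=cv2.INTER_CUBIC))
d={"f":f}
for n in sys.argv[2:]:
    d[n]=silhouettes("wrist",n); print(n,[(round(s["score"],2),np.round(s["position"]).tolist(),onz(f,s["position"],.03,True).round(3).tolist()) for s in d[n]][:5])
pickle.dump(d,open(f"pics/{sys.argv[1]}.pkl","wb")); s=sense(); print(s["time_s"],s["tcp_pos"],s["ee_rot"])
E
python3 snap.py w1 bottle_orange carton_white jar_red
```

```text
bottle_orange [(0.87, [65.0, 240.0], [0.247, -0.283, 0.03]), (0.7, [68.0, 184.0], [0.273, -0.197, 0.03])]
carton_white []
jar_red [(0.88, [228.0, 309.0], [0.49, -0.388, 0.03])]
2.9 [ 0.52515161 -0.17859249  0.2114387 ] [ 1.79992914e+02 -1.21337365e-02  9.01033028e+01]
```

Request:
play_rows(series="-5 -45 0 0;-5 -45 0 0;-5 -45 0 0;-5 -45 0 0;0 0 0 0;0 0 0 0")

```text
time_s: 3.5
tcp_pos: [0.5051, -0.3596, 0.2109]
ee_rot: [-180.0, -0.1, 90.0]
force: [-0.0, -0.2, 1.1]
gripper_width: 0.0853
gripper_force: 0.0
```

```bash
python3 snap.py w2 bottle_orange carton_white jar_red
```

```text
bottle_orange [(0.63, [271.0, 14.0], [0.527, -0.176, 0.03]), (0.57, [57.0, 106.0], [0.249, -0.269, 0.03]), (0.56, [72.0, 37.0], [0.275, -0.179, 0.03])]
carton_white [(0.81, [254.0, 110.0], [0.507, -0.291, 0.03])]
jar_red [(0.84, [234.0, 203.0], [0.484, -0.402, 0.03])]
3.7 [ 0.50567453 -0.35824737  0.21165228] [ 1.79980964e+02 -4.33361173e-03  9.01324675e+01]
```

View pics/w1c.png

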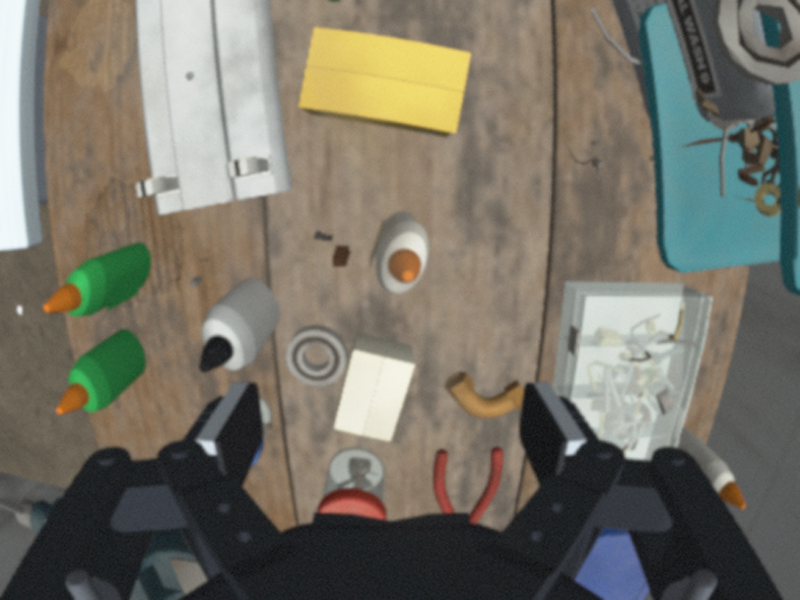

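View pics/w2c.png

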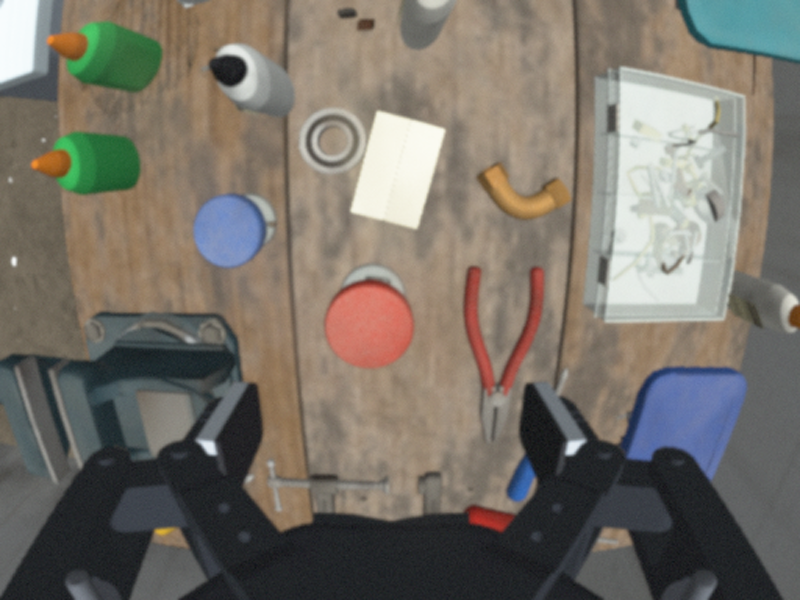

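```bash
cat > m2.py <<'E'
from h import *
import pickle
from scipy.optimize import minimize
np.set_printoptions(precision=4,suppress=True)
f1=pickle.load(open("pics/w1.pkl","rb"))["f"]; f2=pickle.load(open("pics/w2.pkl","rb"))["f"]
S=1.5625
# carton
c1=np.array([(360,345),(415,360),(388,441),(333,430)])/S; c2=np.array([(378,110),(445,127),(416,229),(351,212)])/S
X=[]
for a,b in zip(c1,c2):
    x,e=tri([ray_w(f1,a,True),ray_w(f2,b,True)]); X.append(x); print("carton",x,np.round(e,4))
C=np.array([onz(f2,b,.041,True) for b in c2]); print(C, "ctr",C.mean(0), "sides",np.linalg.norm(np.roll(C,-1,0)-C,axis=1)); d=(C[0]+C[1]-C[2]-C[3]); print("long axis deg",np.degrees(np.arctan2(d[1],d[0])))
# jar lid
h=cv2.cvtColor(f2["img"],cv2.COLOR_BGR2HSV); m=((h[...,0]<8)|(h[...,0]>172))&(h[...,1]>110)
m[:150]=0;m[250:]=0;m[:,:195]=0;m[:,280:]=0
ct=max(cv2.findContours(m.astype(np.uint8),0,1)[0],key=cv2.contourArea)[:,0]; W=np.array([onz(f2,p,.080,True) for p in ct]); (x,y),r=cv2.minEnclosingCircle((W[:,:2]*1000).astype(np.float32)); print("lid",x,y,"r",r, "mean",W.mean(0))
# bottle cap
def seg(f,box):
    h=cv2.cvtColor(f["img"],cv2.COLOR_BGR2HSV); a,b,c,d=box
    o=(h[...,0]<16)&(h[...,1]>170)&(h[...,2]>110); w=(h[...,1]<50)&(h[...,2]>110)
    k=np.zeros(o.shape,bool); k[b:d,a:c]=1
    return o&k,w&k
o,w=seg(f1,(232,128,284,196)); ys,xs=np.nonzero(o); print("cap px",xs.mean(),ys.mean(),xs.min(),xs.max(),ys.min(),ys.max(),o.sum(),w.sum())
m=(o|w).astype(np.uint8); m=cv2.morphologyEx(m,cv2.MORPH_CLOSE,np.ones((5,5))); m=cv2.morphologyEx(m,cv2.MORPH_OPEN,np.ones((3,3)))
ct=max(cv2.findContours(m,0,1)[0],key=cv2.contourArea); hull=cv2.convexHull(ct); m=cv2.fillConvexPoly(np.zeros_like(m),hull,1); print(cv2.boundingRect(ct))
T1=np.array(f1["world_from_camera"])
def proj(f,P):
    T=np.linalg.inv(np.array(f["world_from_camera"])); q=P@T[:3,:3].T+T[:3,3]; r=np.hypot(q[:,0],q[:,1]); th=np.arctan2(r,q[:,2]); return np.c_[f["cx"]+f["fx"]*th*q[:,0]/r,f["cy"]+f["fy"]*th*q[:,1]/r]
t=np.linspace(0,2*np.pi,40)
def model(v):
    L=[]
    for z,k in ((0,1),(.07,1),(.085,.8),(.098,.4)):
        e=np.c_[.017*np.cos(t),.025*np.sin(t)]*k; c,s=np.cos(v[2]),np.sin(v[2]); L.append(np.c_[e@np.array([[c,s],[-s,c]])+v[:2],np.full(40,z)])
    L.append(np.array([[v[0],v[1],.128]]))
    return np.vstack(L)
def cost(v):
    p=proj(f1,model(v)); hu=cv2.convexHull((p*16).astype(np.int32)); q=cv2.fillConvexPoly(np.zeros_like(m),hu,1,shift=4)
    return 1-(q&m).sum()/(q|m).sum()
for a0 in (-.5,0,.5):
    R=minimize(cost,[.525,-.17,a0],method="Nelder-Mead",options=dict(initial_simplex=[[.525,-.17,a0],[.532,-.17,a0],[.525,-.163,a0],[.525,-.17,a0+.3]])); print("bottle",R.x[:2],np.degrees(R.x[2]),R.fun)
v=f1["img"].copy(); cv2.polylines(v,[cv2.convexHull(proj(f1,model(R.x)).round().astype(np.int32))],True,(0,0,255)); cv2.drawContours(v,[hull],-1,(255,0,0)); cv2.imwrite("pics/b1.png",cv2.resize(v[110:215,190:330],None,fx=5,fy=5,interpolation=cv2.INTER_NEAREST))
E
python3 m2.py
```

```text
carton [ 0.4963 -0.2454  0.0333] [0.002 0.002]
carton [ 0.542  -0.2575  0.0359] [0.0001 0.0001]
carton [ 0.5207 -0.3316  0.0409] [0.0007 0.0007]
carton [ 0.4746 -0.3189  0.0438] [0.0005 0.0005]
[[ 0.4945 -0.2461  0.041 ]
 [ 0.5415 -0.2579  0.041 ]
 [ 0.5214 -0.3317  0.041 ]
 [ 0.4748 -0.3192  0.041 ]] ctr [ 0.5081 -0.2887  0.041 ] sides [0.0485 0.0764 0.0483 0.0757]
long axis deg 74.85936992615463
lid 488.5163879394531 -390.5846252441406 r 31.284517288208008 mean [ 0.4885 -0.3905  0.08  ]
cap px 261.5 175.0 259 266 169 178 24 1203
(232, 135, 49, 61)
bottle [ 0.5299 -0.1789] -53.8078226640005 0.2449268522888155
bottle [ 0.5302 -0.1803] -58.65292075393894 0.23751178133836004
bottle [ 0.5335 -0.1717] 18.54806975515627 0.32216981132075473
```

View pics/b1.png

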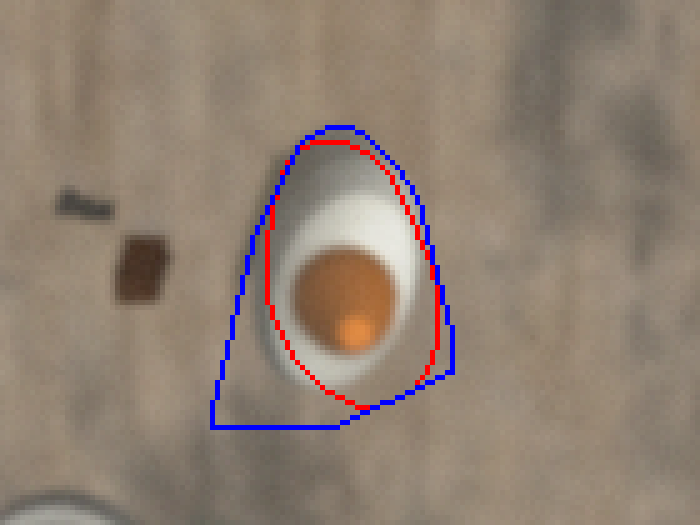

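```bash
python3 - <<'E'
s=open('m2.py').read()
a=s.index("m=(o|w)"); b=s.index("T1=np")
s=s[:a]+'''big=cv2.resize(f1["img"][110:215,190:330],None,fx=4,fy=4,interpolation=cv2.INTER_CUBIC)
P=np.array([(300,155),(285,185),(272,215),(265,250),(262,300),(268,340),(285,375),(310,387),(335,382),(370,360),(395,330),(412,290),(420,250),(412,205),(395,170),(370,145),(335,138)])
g=np.full(big.shape[:2],2,np.uint8); q=(P*.8).astype(int); cc=q.mean(0)
g[:]=0; cv2.fillPoly(g,[(cc+(q-cc)*1.25).astype(np.int32)],2); cv2.fillPoly(g,[q.astype(np.int32)],3); cv2.fillPoly(g,[(cc+(q-cc)*.75).astype(np.int32)],1)
g,_,_=cv2.grabCut(big,g,None,np.zeros((1,65)),np.zeros((1,65)),6,cv2.GC_INIT_WITH_MASK)
mb=((g==1)|(g==3)).astype(np.uint8); hull=cv2.convexHull(max(cv2.findContours(mb,0,1)[0],key=cv2.contourArea)); m=cv2.fillConvexPoly(np.zeros_like(mb),hull,1)
for px,z in (((261,176),.129),((258.6,170),.1)): print("axis",onz(f1,px,z,True))
'''+s[b:]
s=s.replace("p=proj(f1,model(v));","p=(proj(f1,model(v))-[189.6,109.6])*4;")
a=s.index("v=f1["); s=s[:a]+'''
v=big.copy(); cv2.polylines(v,[cv2.convexHull(((proj(f1,model(R.x))-[189.6,109.6])*4).round().astype(np.int32))],True,(0,0,255)); cv2.drawContours(v,[hull],-1,(255,0,0)); cv2.imwrite("pics/b2.png",v)'''
open('m3.py','w').write(s)
E
python3 m3.py | grep -E "bottle|axis"
```

```text
long axis deg 74.85936992615463
axis [ 0.5322 -0.1655  0.129 ]
axis [ 0.5309 -0.1668  0.1   ]
bottle [ 0.5297 -0.1681] -14.337041754775498 0.06394187874410506
bottle [ 0.5295 -0.1682] -12.587686925976744 0.06377551020408168
bottle [ 0.5297 -0.1681] -14.420672678078029 0.06364717878993886
```

View pics/b2.png

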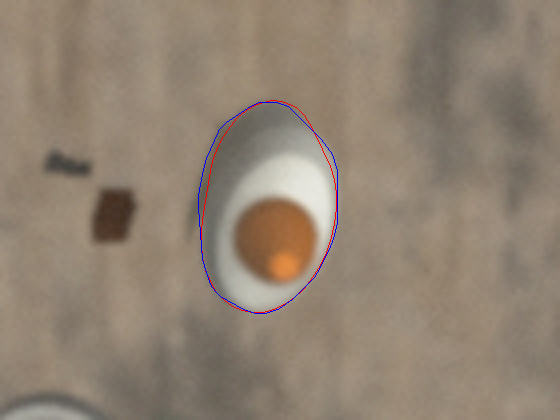

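Request:
play_rows(series="6 48 0 -0.07;6 48 0 -0.07;7 48 0 -0.07;6 49 0 -0.07;0 0 -34 0;0 0 -34 0;0 0 -34 0;0 0 -34 0")

```text
time_s: 4.5
tcp_pos: [0.5303, -0.1654, 0.0748]
ee_rot: [179.9, 0.0, 74.1]
force: [-0.0, -0.5, 0.2]
gripper_width: 0.0859
gripper_force: 0.0
```

```bash
python3 snap.py w3; python3 -c "
from workcell import *
print(sense())"
```

```text
4.55 [ 0.52693426 -0.16411387  0.06919045] [-1.79526907e+02 -8.10839521e-02  7.40704595e+01]
{'time_s': 4.55, 'joints': array([-2.52583113e+01,  3.12467766e+01,  9.31858119e+01,  4.00429528e-03,
        5.60473915e+01, -9.33135591e+00]), 'qvel': array([-2.75880175e-01, -1.50245727e+00, -1.19396642e+00, -6.88440726e-02,
        9.53127084e+00, -4.83534904e-03]), 'tau': array([ 3.30954501e-01, -6.41863132e+01, -2.89639020e+01,  1.11243894e-02,
       -1.99801857e-01, -3.36750469e-03]), 'tcp_pos': array([ 0.52693426, -0.16411387,  0.06919045]), 'ee_rot': array([-1.79526907e+02, -8.10839521e-02,  7.40704595e+01]), 'force': array([-3.29600738,  0.73814875, -4.08691322]), 'ft_torque': array([ 0.05024495,  0.10583983, -0.02154685]), 'gripper_force': 0.0, 'gripper_width': 0.0853203838675552}
```

View pics/w3c.png

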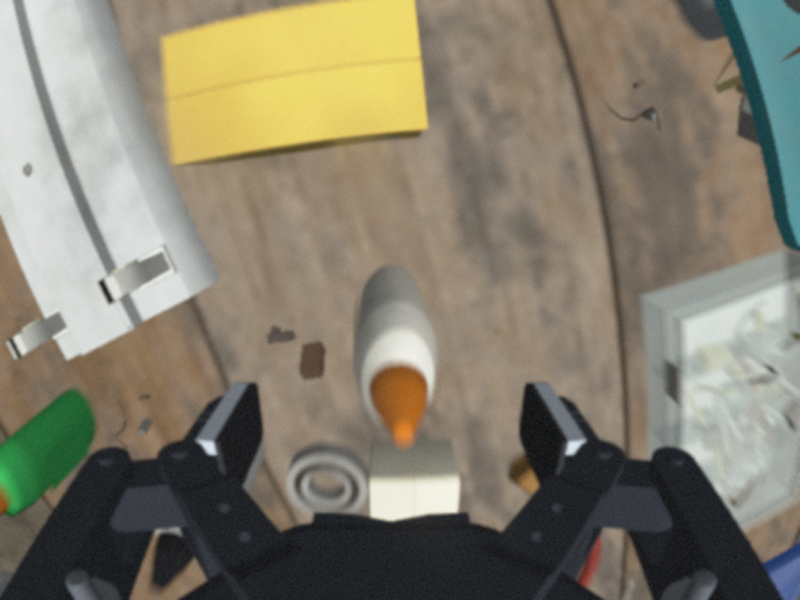

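Run:
```python
from h import *; import pickle
f=pickle.load(open("pics/w3.pkl","rb"))["f"]; f1=pickle.load(open("pics/w1.pkl","rb"))["f"]
p=(403/1.5625,440/1.5625)
print(onz(f,p,.129,True), onz(f,(400/1.5625,400/1.5625),.1,True), tri([ray_w(f,p,True),ray_w(f1,(261,176.5),True)]))
T=np.array(f["world_from_camera"]); print(T.round(3))
print(sense()["tcp_pos"])
```

```text
[ 0.53230524 -0.16473305  0.129     ] [ 0.5311625  -0.16788029  0.1       ] (array([ 0.53209002, -0.16651209,  0.12645707]), [np.float64(0.00020052050696945409), np.float64(0.00020052050696956294)])
[[ 0.961 -0.263 -0.08   0.549]
 [-0.275 -0.918 -0.285 -0.094]
 [ 0.001  0.297 -0.955  0.237]
 [ 0.     0.     0.     1.   ]]
[ 0.52693426 -0.16411387  0.06919045]
```

Request:
play_rows(series="1 0 -8 0;0 0 -8 0;0 0 0 0;0 0 0 0")

```text
time_s: 4.95
tcp_pos: [0.5318, -0.1672, 0.0605]
ee_rot: [179.9, 0.0, 74.0]
force: [-0.2, -0.1, -0.0]
gripper_width: 0.0852
gripper_force: 0.0
```

Request:
play_rows(series="0 0 0 0;0 0 0 0;0 0 0 0;0 0 0 0;0 0 0 0;0 0 0 0", grip=-1)

```text
time_s: 5.55
tcp_pos: [0.5313, -0.1672, 0.0599]
ee_rot: [179.9, 0.0, 74.0]
force: [-0.5, -1.1, 5.2]
gripper_width: 0.0265
gripper_force: 58.4
```

Request:
play_rows(series="0 0 0 0;0 0 0 0;0 0 -1 0;0 0 -1 0;0 0 -1 0;0 0 -1 0;0 0 0 0", grip=0.2)

```text
time_s: 6.25
tcp_pos: [0.5309, -0.1669, 0.0551]
ee_rot: [-180.0, -0.0, 74.0]
force: [0.1, 0.4, -0.6]
gripper_width: 0.0513
gripper_force: 0.0
```

```bash
python3 -c "
from h import *
import pickle
f=grab_frame('wrist'); cv2.imwrite('pics/w4.png',cv2.resize(f['img'][150:384,120:400],(800,600)))
p=silhouettes('wrist','bottle_orange'); print([(s['score'],s['position']) for s in p]); print(sense()['force'],sense()['tcp_pos'],sense()['gripper_width'])"
```

```text
[(0.93, [252.7, 240.7]), (0.62, [25.0, 294.2]), (0.51, [39.4, 335.7])]
[-0.57060557  0.44572823 -0.11806199] [ 0.53100341 -0.16696545  0.05527309] 0.05114870086171297
```

View pics/w4.png

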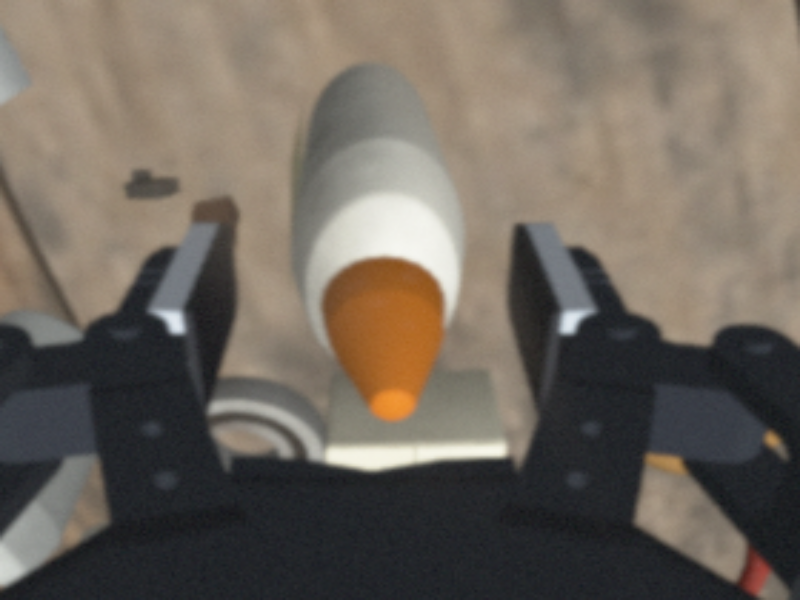

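Request:
play_rows(series="0 0 -1 0;0 0 -1 0;0 0 0 0")

```text
time_s: 6.65
tcp_pos: [0.5309, -0.1669, 0.0532]
ee_rot: [-180.0, -0.0, 74.0]
force: [0.8, -0.7, -0.3]
gripper_width: 0.0512
gripper_force: 0.0
```

Request:
play_rows(series="0 0 -1 0;0 0 -1 0;0 0 0 0")

```text
time_s: 6.95
tcp_pos: [0.5309, -0.1669, 0.0511]
ee_rot: [-180.0, -0.0, 74.0]
force: [0.6, -0.2, -0.9]
gripper_width: 0.0514
gripper_force: 0.0
```

Request:
play_rows(series="0 0 -1 0;0 0 -1 0;0 0 0 0")

```text
time_s: 7.25
tcp_pos: [0.5309, -0.1669, 0.0492]
ee_rot: [-180.0, -0.0, 74.0]
force: [0.6, 1.1, -1.0]
gripper_width: 0.0512
gripper_force: 0.0
```

Request:
play_rows(series="0 0 -1 0;0 0 -1 0;0 0 0 0")

```text
time_s: 7.55
tcp_pos: [0.5309, -0.167, 0.0472]
ee_rot: [-180.0, -0.0, 74.0]
force: [-0.0, -0.3, 0.1]
gripper_width: 0.0512
gripper_force: 0.0
```

Request:
play_rows(series="0 0 0 0;0 0 0 0;0 0 0 0;0 0 0 0", grip=-1)

```text
time_s: 7.95
tcp_pos: [0.5312, -0.1671, 0.0477]
ee_rot: [180.0, 0.0, 74.0]
force: [-0.9, 0.1, 4.2]
gripper_width: 0.0298
gripper_force: 59.6
```

Request:
play_rows(series="0 0 0 0;0 0 0 0;0 0 -1 0;0 0 -1 0;0 0 -1 0;0 0 -1 0;0 0 0 0", grip=0.2)

```text
time_s: 8.65
tcp_pos: [0.5309, -0.1669, 0.0431]
ee_rot: [-180.0, -0.0, 74.0]
force: [-1.0, -0.1, -0.5]
gripper_width: 0.0513
gripper_force: 0.0
```

Request:
play_rows(series="0 0 -1 0;0 0 -1 0;0 0 0 0")

```text
time_s: 8.95
tcp_pos: [0.5309, -0.1669, 0.0412]
ee_rot: [-180.0, -0.0, 74.0]
force: [-1.1, -0.7, 0.5]
gripper_width: 0.0514
gripper_force: 0.0
```

Request:
play_rows(series="0 0 0 0;0 0 0 0;0 0 0 0;0 0 0 0", grip=-1)

```text
time_s: 9.35
tcp_pos: [0.5312, -0.1671, 0.0417]
ee_rot: [180.0, 0.0, 74.0]
force: [-1.6, -1.6, 4.6]
gripper_width: 0.0305
gripper_force: 59.8
```

Request:
play_rows(series="0 0 5 0;0 0 10 0;0 0 25 0;0 0 30 0;0 0 30 0;0 0 0 0")

```text
time_s: 9.95
tcp_pos: [0.5334, -0.168, 0.1462]
ee_rot: [179.5, 0.1, 74.0]
force: [0.5, -0.0, -1.4]
gripper_width: 0.0308
gripper_force: 59.7
```

Request:
play_rows(series="7 38 0 0.075;7 38 0 0.075;7 38 0 0.075;7 38 0 0.075;6 38 0 0.08;6 38 0 0.08;0 0 0 0;0 0 0 0")

```text
time_s: 10.75
tcp_pos: [0.5705, 0.0617, 0.1407]
ee_rot: [-179.9, 0.0, 100.4]
force: [-0.2, -0.8, -1.0]
gripper_width: 0.0304
gripper_force: 59.7
```

```bash
python3 snap.py w5 bay_orange bay_white bay_red caddy; python3 snap.py w5b
```

```text
bay_orange [(0.84, [255.0, 51.0], [0.55, 0.185, 0.03]), (0.25, [252.0, 254.0], [0.583, -0.012, 0.03])]
bay_white []
bay_red []
caddy [(0.7, [256.0, 101.0], [0.559, 0.14, 0.03])]
11.0 [0.57092113 0.05981606 0.14122496] [-1.79986098e+02  5.55539920e-03  1.00199468e+02]
11.05 [0.57098399 0.05992525 0.14129978] [-1.79998417e+02  3.17914416e-03  1.00202371e+02]
```

View pics/w5c.png

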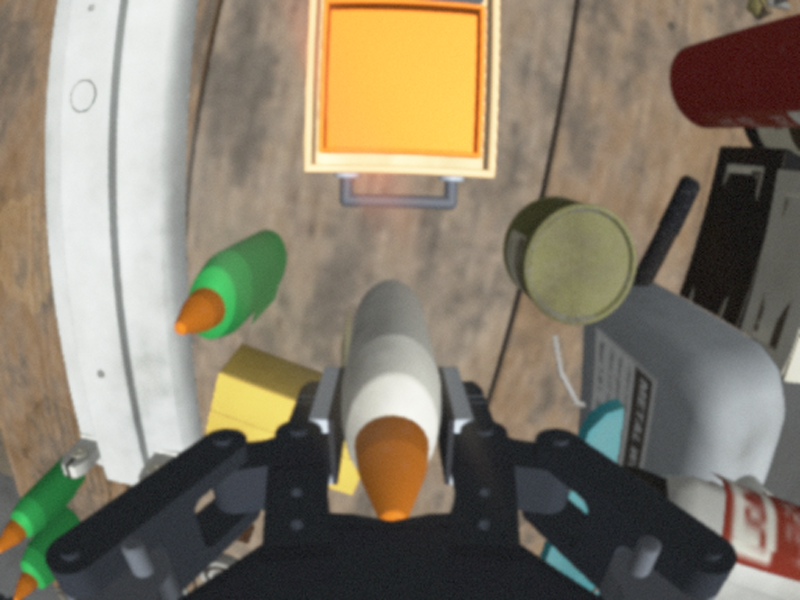

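Run:
```python
from h import *; import pickle
np.set_printoptions(precision=4,suppress=True)
f=pickle.load(open("pics/w5.pkl","rb"))["f"]; S=1.5625
P=np.array([onz(f,np.array(p)/S,.009,True) for p in [(323,153),(477,157),(482,8),(329,5)]])[:,:2]
print(P,np.linalg.norm(np.roll(P,-1,0)-P,axis=1),P.mean(0))
Q=np.array([onz(f,np.array(p)/S,.024,True) for p in [(305,172),(495,177)]])[:,:2]; d=Q[1]-Q[0]
print(Q,np.linalg.norm(d),np.degrees(np.arctan2(d[1],d[0])))
u=d/np.linalg.norm(d); n=np.array([-u[1],u[0]]); c=Q.mean(0)
for k in range(3): print(c+n*(.061+.102*k))
print(onz(f,np.array((265,240))/S,.02,True),onz(f,np.array((395,517))/S,.22,True))
```

```text
[[0.5119 0.1349]
 [0.6073 0.1502]
 [0.593  0.2487]
 [0.4977 0.2322]] [0.0967 0.0996 0.0967 0.0983] [0.5525 0.1915]
[[0.5052 0.122 ]
 [0.6179 0.1399]] 0.11419446649796121 9.034036662784708
[0.552  0.1912]
[0.536  0.2919]
[0.5199 0.3927]
[0.4852 0.0759 0.02  ] [0.5704 0.058  0.22  ]
```

Request:
play_rows(series="-4 30 0 0;-5 33 0 0;-5 33 0 0;-5 33 0 0;0 0 -28 0;0 0 -28 0;0 0 -26 0;0 0 0 0")

```text
time_s: 11.85
tcp_pos: [0.5496, 0.1889, 0.056]
ee_rot: [-179.6, 0.0, 100.3]
force: [-0.7, -0.1, -1.8]
gripper_width: 0.0304
gripper_force: 59.7
```

Request:
play_rows(series="0 0 -3 0;0 0 -2 0;0 0 -1 0;0 0 -1 0;0 0 0 0")

```text
time_s: 12.35
tcp_pos: [0.5523, 0.1901, 0.0528]
ee_rot: [179.9, -0.0, 100.3]
force: [0.5, -0.5, -1.5]
gripper_width: 0.0303
gripper_force: 59.7
```

Request:
play_rows(series="0 0 -1 0;0 0 -0.5 0;0 0 0 0;0 0 0 0")

```text
time_s: 12.75
tcp_pos: [0.552, 0.19, 0.0508]
ee_rot: [-180.0, 0.0, 100.3]
force: [0.2, 0.5, -0.8]
gripper_width: 0.0302
gripper_force: 59.8
```

Request:
play_rows(series="0 0 0 0;0 0 0 0;0 0 0 0", grip=0.2)

```text
time_s: 13.05
tcp_pos: [0.5522, 0.1901, 0.051]
ee_rot: [180.0, -0.0, 100.3]
force: [0.1, -0.1, 1.0]
gripper_width: 0.0511
gripper_force: 0.0
```

```bash
python3 -c "
from h import *
f=grab_frame('wrist'); cv2.imwrite('pics/w6.png',cv2.resize(f['img'],(640,480))); s=sense(); print(s['tcp_pos'],s['force'],s['gripper_width'])"
```

```text
[0.55212829 0.19004857 0.05096985] [ 0.09043025 -0.7878206  -0.27402442] 0.051388042285498765
```

View pics/w6.png

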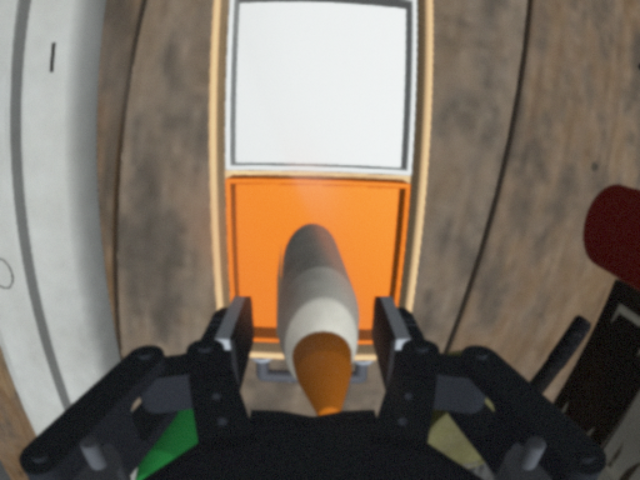

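Request:
play_rows(series="0 0 20 0;0 0 45 0;0 0 45 0;0 0 45 0;-5 -48 0 -0.03;-5 -48 0 -0.03;-5 -48 0 -0.03;-5 -48 0 -0.03")

```text
time_s: 13.9
tcp_pos: [0.5315, -0.0035, 0.2061]
ee_rot: [180.0, 0.0, 93.4]
force: [1.4, 0.0, -0.3]
gripper_width: 0.051
gripper_force: 0.0
```

Request:
play_rows(series="-5 -48 0 -0.03;-5 -48 0 -0.03;-5 -48 0 0;-5 -48 0 0;-5 -48 0 0;-5 -48 0 0;-5 -48 0 0;-5 -42 0 0", grip=1)

```text
time_s: 14.7
tcp_pos: [0.4913, -0.3824, 0.2059]
ee_rot: [180.0, 0.0, 90.0]
force: [0.4, 0.6, 0.9]
gripper_width: 0.0856
gripper_force: 0.0
```

Request:
play_rows(series="-4 -10 0 0;0 0 0 0;0 0 0 0")

```text
time_s: 15.0
tcp_pos: [0.4881, -0.3888, 0.2058]
ee_rot: [-180.0, -0.1, 90.0]
force: [0.1, -0.5, -0.3]
gripper_width: 0.0857
gripper_force: 0.0
```

```bash
python3 snap.py w7 jar_red
python3 - <<'E'
from h import *; import pickle
np.set_printoptions(precision=4,suppress=True)
g=pickle.load(open("pics/w2.pkl","rb"))["f"]; f=pickle.load(open("pics/w7.pkl","rb"))["f"]
def lid(f):
    h=cv2.cvtColor(f["img"],cv2.COLOR_BGR2HSV); m=((h[...,0]<8)|(h[...,0]>172))&(h[...,1]>110)
    m[:,:190]=0;m[:,290:]=0;m[:130]=0;m[255:]=0
    ct=max(cv2.findContours(m.astype(np.uint8),0,1)[0],key=cv2.contourArea)[:,0]
    W=np.array([onz(f,p,.081,True) for p in ct]); (x,y),r=cv2.minEnclosingCircle((W[:,:2]*1000).astype(np.float32)); 
    return cv2.fitEllipse(ct)[0],(x,y,r)
a,b=lid(g),lid(f); print(a,b); print(tri([ray_w(g,a[0],True),ray_w(f,b[0],True)]))
E
```

```text
jar_red [(0.61, [251.0, 182.0], [0.487, -0.404, 0.03]), (0.43, [160.0, 118.0], [0.382, -0.326, 0.03])]
15.1 [ 0.48861138 -0.38828469  0.20611551] [ 1.79983875e+02 -1.96971193e-02  9.01034692e+01]
((236.0944366455078, 207.18687438964844), (488.5670166015625, -390.2246398925781, 31.17780303955078)) ((251.89268493652344, 182.48193359375), (488.13214111328125, -391.5650939941406, 30.289649963378906))
(array([ 0.4881, -0.3937,  0.0695]), [np.float64(0.00011791209814717263), np.float64(0.0001179120981470047)])
```

Request:
play_rows(series="0 -1 -40 0;0 0 -40 0;0 0 -40 0;0 0 -22 0;0 0 -8 0;0 0 -4 0;0 0 -2 0;0 0 0 0")

```text
time_s: 15.9
tcp_pos: [0.4888, -0.3913, 0.0512]
ee_rot: [179.9, 0.1, 90.0]
force: [0.1, -0.7, -0.0]
gripper_width: 0.0855
gripper_force: 0.0
```

Request:
play_rows(series="0 0 0 0;0 0 0 0;0 0 0 0;0 0 0 0;0 0 0 0", grip=-1)

```text
time_s: 16.4
tcp_pos: [0.4886, -0.3917, 0.0515]
ee_rot: [179.9, 0.1, 90.0]
force: [1.2, 0.7, 5.9]
gripper_width: 0.0571
gripper_force: 62.8
```

Request:
play_rows(series="0 0 10 0;0 0 30 0;0 0 45 0;0 0 45 0;0 0 35 0;0 20 0 0;0 40 0 0;0 48 0 0")

```text
time_s: 17.2
tcp_pos: [0.4875, -0.2828, 0.2152]
ee_rot: [180.0, 0.0, 89.9]
force: [1.4, 1.4, -2.4]
gripper_width: 0.0567
gripper_force: 64.6
```

Request:
play_rows(series="0 48 0 0;0 48 0 0;0 48 0 0;0 48 0 0;0 48 0 0.03;0 48 0 0.03;4 48 0 0.03;4 48 0 0.03")

```text
time_s: 18.0
tcp_pos: [0.4956, 0.1029, 0.2156]
ee_rot: [180.0, 0.0, 96.9]
force: [2.3, -0.7, -1.9]
gripper_width: 0.0571
gripper_force: 64.6
```

Request:
play_rows(series="4 48 0 0.03;5 48 0 0.03;5 48 0 0;5 36 0 0;0 0 0 0;0 0 0 0;0 0 0 0")

```text
time_s: 18.7
tcp_pos: [0.5149, 0.2801, 0.215]
ee_rot: [-180.0, 0.0, 100.3]
force: [0.1, 0.8, -1.7]
gripper_width: 0.0566
gripper_force: 64.6
```

```bash
python3 snap.py w8 bay_red bay_white bay_orange bottle_orange
```

```text
bay_red [(0.75, [277.0, 76.0], [0.524, 0.393, 0.03])]
bay_white [(0.91, [275.0, 151.0], [0.538, 0.305, 0.03])]
bay_orange [(0.9, [299.0, 209.0], [0.583, 0.24, 0.03]), (0.44, [274.0, 79.0], [0.521, 0.389, 0.03])]
bottle_orange [(0.71, [204.0, 310.0], [0.483, 0.057, 0.03]), (0.58, [107.0, 379.0], [0.298, -0.199, 0.03])]
18.95 [0.51520467 0.28013631 0.21510924] [1.79982136e+02 9.41267502e-04 1.00233229e+02]
```

View pics/w8c.png

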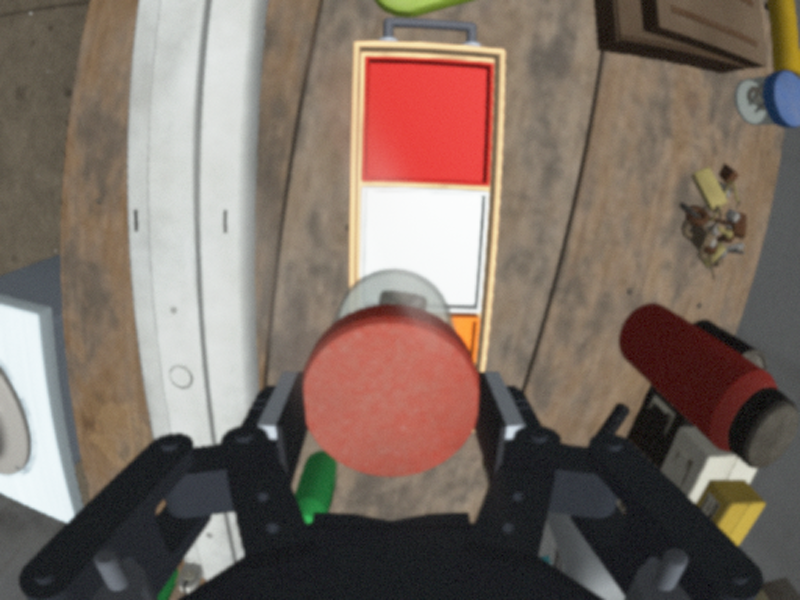

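Run:
```python
from h import *; import pickle
np.set_printoptions(precision=4,suppress=True)
f=pickle.load(open("pics/w8.pkl","rb"))["f"]; S=1.5625
g=lambda L,z:np.array([onz(f,np.array(p)/S,z,True) for p in L])[:,:2]
P=g([(362,57),(495,60),(491,187),(361,185)],.023); print(P,np.linalg.norm(np.roll(P,-1,0)-P,axis=1),P.mean(0))
Q=g([(353,40),(506,47)],.024); d=Q[1]-Q[0]; u=d/np.linalg.norm(d); n=np.array([-u[1],u[0]]); print(Q,np.linalg.norm(d),np.degrees(np.arctan2(*d[::-1])))
for k in range(3): print(Q.mean(0)-n*(.061+.102*k))
print(silhouettes.__name__, [onz(f,s["position"],.009,True) for n in("bay_red","bay_white") for s in silhouettes("wrist",n)[:1]])
```

```text
[[0.4637 0.4315]
 [0.5626 0.4499]
 [0.5781 0.3511]
 [0.4803 0.3338]] [0.1006 0.0999 0.0993 0.0992] [0.5212 0.3916]
[[0.4546 0.4438]
 [0.569  0.4624]] 0.11590248575477469 9.208736261493987
[0.5216 0.3929]
[0.5379 0.2922]
[0.5542 0.1915]
call [array([0.5251, 0.395 , 0.009 ]), array([0.5403, 0.3022, 0.009 ])]
```

Request:
play_rows(series="2 37 0 0;2 37 0 0;2 37 0 0;0 0 -40 0;0 0 -40 0;0 0 -40 0;0 0 -22 0;0 0 -6 0")

```text
time_s: 19.85
tcp_pos: [0.5194, 0.3908, 0.0634]
ee_rot: [-179.7, 0.1, 100.3]
force: [-0.8, -0.2, -1.1]
gripper_width: 0.057
gripper_force: 64.7
```

Request:
play_rows(series="0 0 -3 0;0 0 -2 0;0 0 -1 0;0 0 0 0;0 0 0 0")

```text
time_s: 20.35
tcp_pos: [0.5214, 0.3922, 0.0617]
ee_rot: [179.9, -0.0, 100.3]
force: [0.8, 0.2, -1.7]
gripper_width: 0.057
gripper_force: 64.7
```

Request:
play_rows(series="0 0 -1 0;0 0 -0.5 0;0 0 0 0;0 0 0 0")

```text
time_s: 20.75
tcp_pos: [0.5214, 0.3924, 0.0605]
ee_rot: [179.9, -0.0, 100.3]
force: [-1.4, -0.5, 5.9]
gripper_width: 0.0568
gripper_force: 65.5
```

Request:
play_rows(series="0 0 -0.5 0;0 0 0 0;0 0 0 0")

```text
time_s: 21.05
tcp_pos: [0.5215, 0.3925, 0.0605]
ee_rot: [179.9, -0.1, 100.3]
force: [-0.5, -1.4, 8.3]
gripper_width: 0.0569
gripper_force: 65.8
```

Request:
play_rows(series="0 0 0 0;0 0 0 0;0 0 0 0;0 0 5 0;0 0 35 0;0 0 45 0;0 0 45 0;0 0 25 0", grip=1)

```text
time_s: 21.85
tcp_pos: [0.522, 0.3927, 0.2187]
ee_rot: [179.7, -0.1, 100.3]
force: [0.1, -0.0, -0.1]
gripper_width: 0.0853
gripper_force: 0.0
```

```bash
python3 -c "
from h import *
f=grab_frame('side'); cv2.imwrite('pics/s2.png',cv2.resize(f['img'][90:250,180:400],(770,560))); s=sense(); print(s['tcp_pos'],s['force'],s['gripper_width'])"
```

```text
[0.5231452  0.39331501 0.2221923 ] [0.47881716 0.11293492 3.96057471] 0.08539137931303172
```

View pics/s2.png

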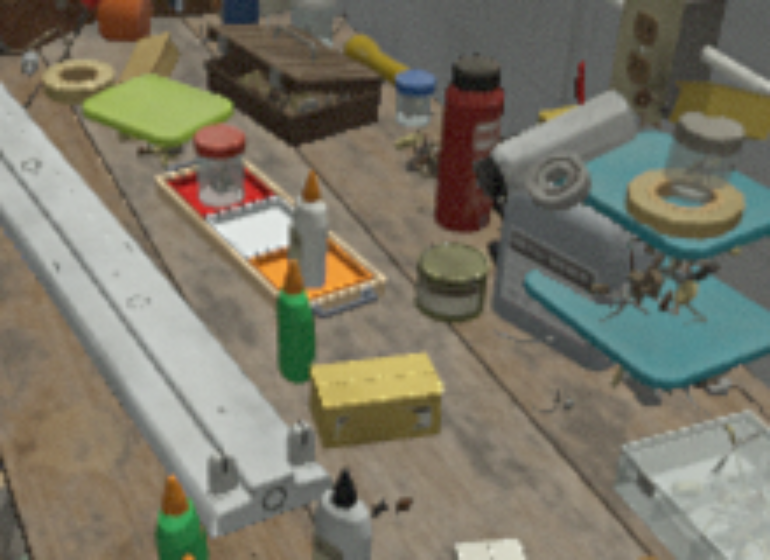

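Request:
play_rows(series="0 -30 0 0;-1 -48 0 0;-1 -48 0 0;-1 -48 0 0;-1 -48 0 -0.04;-1 -48 0 -0.04;-1 -48 0 -0.04;-1 -48 0 -0.04")

```text
time_s: 22.7
tcp_pos: [0.5136, 0.0242, 0.214]
ee_rot: [180.0, 0.0, 91.1]
force: [0.0, -0.5, -0.2]
gripper_width: 0.0855
gripper_force: 0.0
```

Request:
play_rows(series="-1 -48 0 -0.04;-1 -48 0 -0.04;-1 -48 0 -0.05;-1 -48 0 -0.05;-1 -48 0 -0.05;-1 -45 0 -0.05;-1 -30 0 0;0 0 0 0")

```text
time_s: 23.5
tcp_pos: [0.5062, -0.2929, 0.2132]
ee_rot: [-180.0, 0.1, 74.8]
force: [0.5, 0.6, -0.0]
gripper_width: 0.0855
gripper_force: 0.0
```

```bash
python3 snap.py w9 carton_white;  python3 - <<'E'
from h import *; import pickle
np.set_printoptions(precision=4,suppress=True)
d=pickle.load(open("pics/w9.pkl","rb")); f=d["f"]; m=d["carton_white"][0]["mask"].astype(np.uint8)
h=cv2.cvtColor(f["img"],cv2.COLOR_BGR2HSV); k=cv2.dilate(m,np.ones((9,9)))&(h[...,2]>185).astype(np.uint8); print(m.sum(),k.sum())
ct=max(cv2.findContours(k,0,1)[0],key=cv2.contourArea)[:,0]; W=np.array([onz(f,p,.041,True) for p in ct]); print(cv2.minAreaRect((W[:,:2]*1000).astype(np.float32)))
E
```

```text
carton_white [(0.95, [251.0, 167.0], [0.506, -0.292, 0.03])]
23.6 [ 0.50666727 -0.28912304  0.21338837] [-1.79958412e+02 -4.33904303e-02  7.50252694e+01]
2888 2844
((507.5170593261719, -288.4439697265625), (75.48895263671875, 50.762020111083984), 74.78675079345703)
```

View pics/w9.png

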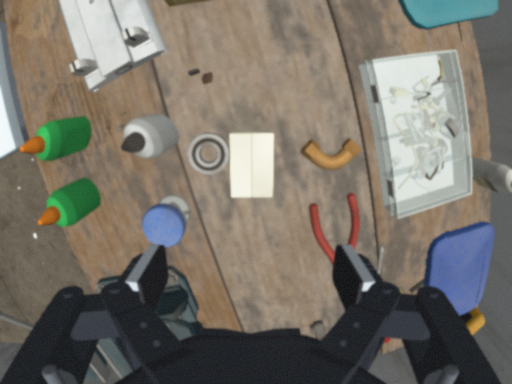

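Request:
play_rows(series="-3 -13 0 0;0 0 -40 0;0 0 -40 0;0 0 -40 0;0 0 -40 0;0 0 -25 0;0 0 -8 0;0 0 -4 0", grip=0.6)

```text
time_s: 24.4
tcp_pos: [0.5042, -0.3016, 0.0167]
ee_rot: [-180.0, -0.0, 75.2]
force: [-0.2, 0.2, 0.7]
gripper_width: 0.0685
gripper_force: 0.0
```

Request:
play_rows(series="0 0 0 0;0 0 0 0")

```text
time_s: 24.6
tcp_pos: [0.505, -0.3026, 0.0185]
ee_rot: [179.8, 0.1, 75.1]
force: [-0.8, 0.2, -0.1]
gripper_width: 0.0686
gripper_force: 0.0
```

Request:
play_rows(series="0 0 0 0;0 0 0 0;0 0 0 0;0 0 0 0", grip=-1)

```text
time_s: 25.0
tcp_pos: [0.5052, -0.3033, 0.0203]
ee_rot: [179.7, 0.1, 75.1]
force: [-0.5, 0.2, 15.7]
gripper_width: 0.01
gripper_force: 8.2
```

Request:
play_rows(series="0 0 0 0;0 0 0 0;0 0 0 0", grip=0.6)

```text
time_s: 25.3
tcp_pos: [0.5041, -0.3021, 0.0174]
ee_rot: [180.0, 0.0, 75.1]
force: [0.4, -0.2, 0.5]
gripper_width: 0.0529
gripper_force: 0.0
```

```bash
python3 snap.py w10 carton_white
```

```text
carton_white [(0.77, [254.0, 215.0], [0.509, -0.287, 0.03])]
25.4 [ 0.50370442 -0.30178388  0.01671483] [-1.79966010e+02 -1.23112578e-02  7.51029833e+01]
```

View pics/w10.png

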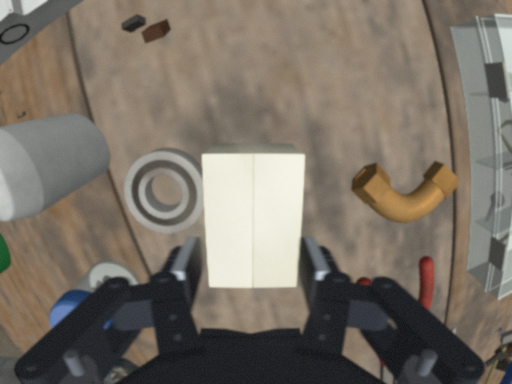

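```bash
python3 - <<'E'
from h import *; import pickle
np.set_printoptions(precision=4,suppress=True)
f=pickle.load(open("pics/w10.pkl","rb"))["f"]; T=np.array([.504,-.302])
a=np.radians(75-90); u=np.array([np.cos(a),np.sin(a)]); n=np.array([-u[1],u[0]])
def loc(p,z): q=onz(f,p,z,True)[:2]-T; return np.array([q@u,q@n])*1000
for z in (.005,.015): print("ring",z,[loc(p,z) for p in [(164,191),(165,233),(205,192),(124,192),(190,222)]])
print("carton top",[loc(p,.041) for p in [(203,153),(304,154),(297,288),(209,287)]])
print("blue jar lid edge/pliers",loc((90,305),.062),loc((110,275),.0),loc((427,258),.01))
E
```

```text
ring 0.005 [array([-55.6335,  22.1372]), array([-57.8055,  -6.9234]), array([-29.2554,  21.4643]), array([-83.6495,  21.5134]), array([-40.0642,   1.2932])]
ring 0.015 [array([-52.5412,  25.1237]), array([-54.5887,  -2.2715]), array([-27.6747,  24.4894]), array([-78.9518,  24.5357]), array([-37.8641,   5.4742])]
carton top [array([-23.8082,  51.6881]), array([24.1922, 51.2913]), array([ 25.213 , -24.4564]), array([-24.5927, -23.6336])]
blue jar lid edge/pliers [-91.2189 -27.3809] [-109.9116  -47.1482] [131.4054 -28.4369]
```

```bash
python3 - <<'E'
from h import *; import pickle
np.set_printoptions(precision=4,suppress=True)
f=pickle.load(open("pics/w10.pkl","rb"))["f"]; T=np.array([.504,-.302])
a=np.radians(75-90); u=np.array([np.cos(a),np.sin(a)]); n=np.array([-u[1],u[0]])
for p in [(200,240),(187,290),(303,240),(316,288),(178,240),(328,245)]:
  print(p,[(z,(lambda q:[round(q@u*1000,1),round(q@n*1000,1)])(onz(f,p,z,True)[:2]-T)) for z in (.02,.03,.04,.05,.06,.07)])
cv2.imwrite("pics/w10c.png",cv2.resize(f["img"][140:340,150:350],(600,600),interpolation=cv2.INTER_CUBIC))
E
```

```text
(200, 240) [(0.02, [np.float64(-31.5), np.float64(-4.1)]), (0.03, [np.float64(-29.6), np.float64(0.8)]), (0.04, [np.float64(-27.7), np.float64(5.7)]), (0.05, [np.float64(-25.9), np.float64(10.6)]), (0.06, [np.float64(-24.0), np.float64(15.5)]), (0.07, [np.float64(-22.1), np.float64(20.4)])]
(187, 290) [(0.02, [np.float64(-43.0), np.float64(-41.6)]), (0.03, [np.float64(-40.4), np.float64(-34.3)]), (0.04, [np.float64(-37.9), np.float64(-27.1)]), (0.05, [np.float64(-35.3), np.float64(-19.8)]), (0.06, [np.float64(-32.7), np.float64(-12.5)]), (0.07, [np.float64(-30.1), np.float64(-5.3)])]
(303, 240) [(0.02, [np.float64(30.5), np.float64(-4.1)]), (0.03, [np.float64(28.4), np.float64(0.8)]), (0.04, [np.float64(26.4), np.float64(5.7)]), (0.05, [np.float64(24.4), np.float64(10.6)]), (0.06, [np.float64(22.4), np.float64(15.5)]), (0.07, [np.float64(20.4), np.float64(20.4)])]
(316, 288) [(0.02, [np.float64(42.1), np.float64(-40.0)]), (0.03, [np.float64(39.4), np.float64(-32.9)]), (0.04, [np.float64(36.6), np.float64(-25.7)]), (0.05, [np.float64(33.9), np.float64(-18.5)]), (0.06, [np.float64(31.1), np.float64(-11.4)]), (0.07, [np.float64(28.4), np.float64(-4.2)])]
(178, 240) [(0.02, [np.float64(-45.2), np.float64(-4.4)]), (0.03, [np.float64(-42.5), np.float64(0.5)]), (0.04, [np.float64(-39.7), np.float64(5.4)]), (0.05, [np.float64(-37.0), np.float64(10.4)]), (0.06, [np.float64(-34.3), np.float64(15.3)]), (0.07, [np.float64(-31.5), np.float64(20.2)])]
(328, 245) [(0.02, [np.float64(46.5), np.float64(-8.0)]), (0.03, [np.float64(43.5), np.float64(-2.8)]), (0.04, [np.float64(40.5), np.float64(2.4)]), (0.05, [np.float64(37.4), np.float64(7.5)]), (0.06, [np.float64(34.4), np.float64(12.7)]), (0.07, [np.float64(31.4), np.float64(17.8)])]
```

View pics/w10c.png

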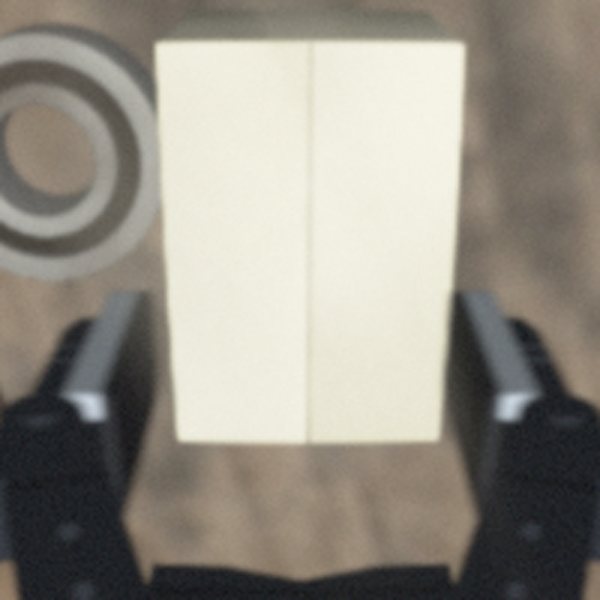

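Request:
play_rows(series="-2 -8 0 0;0 0 -6 0;0 0 -5 0;0 0 -2 0;0 0 0 0")

```text
time_s: 25.9
tcp_pos: [0.5016, -0.3096, 0.003]
ee_rot: [-179.9, -0.0, 75.1]
force: [0.1, -0.0, -0.4]
gripper_width: 0.068
gripper_force: 0.0
```

Request:
play_rows(series="0 0 -3 0;0 0 -3 0;0 0 -2 0;0 0 -1.5 0;0 0 0 0")

```text
time_s: 26.4
tcp_pos: [0.5019, -0.3099, -0.0059]
ee_rot: [-180.0, -0.0, 75.1]
force: [0.2, 0.1, -0.3]
gripper_width: 0.0684
gripper_force: 0.0
```

```bash
python3 -c "
from h import *
f=grab_frame('wrist'); cv2.imwrite('pics/w11.png',cv2.resize(f['img'][140:340,150:350],(600,600),interpolation=cv2.INTER_CUBIC)); s=sense(); print(s['tcp_pos'],s['force'],s['gripper_width'])"
```

```text
[ 0.50202231 -0.30994345 -0.00574734] [-0.14117136  0.09969463  0.00519244] 0.06805128109632405
```

View pics/w11.png

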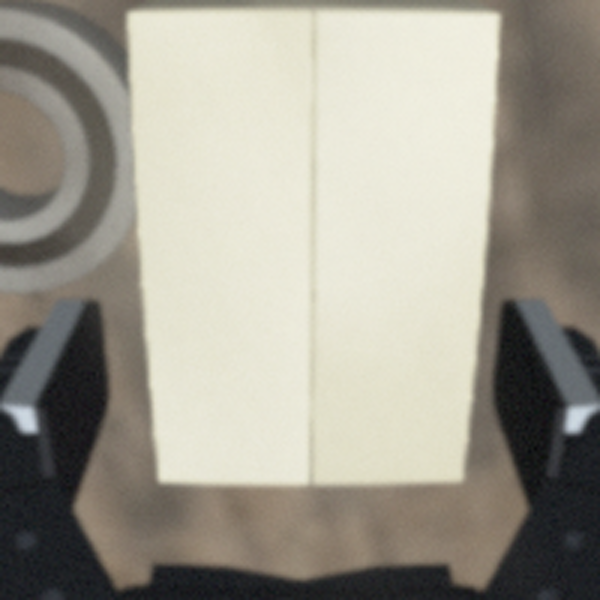

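Request:
play_rows(series="0 0 0 0;0 0 0 0;0 0 0 0;0 0 0 0", grip=-1)

```text
time_s: 26.85
tcp_pos: [0.5023, -0.3103, -0.0052]
ee_rot: [179.9, 0.0, 75.1]
force: [0.3, -0.8, 4.0]
gripper_width: 0.0492
gripper_force: 63.5
```

Request:
play_rows(series="0 0 5 0;0 0 20 0;0 0 45 0;0 0 45 0;0 0 40 0;0 0 10 0;0 0 0 0")

```text
time_s: 27.55
tcp_pos: [0.5025, -0.3103, 0.1608]
ee_rot: [179.8, 0.1, 75.1]
force: [0.7, 0.2, -2.0]
gripper_width: 0.0495
gripper_force: 63.3
```

Request:
play_rows(series="2 30 0 0;3 45 0 0;3 45 0 0.05;3 45 0 0.05;3 45 0 0.05;3 45 0 0.05;3 45 0 0.05;3 45 0 0.05")

```text
time_s: 28.35
tcp_pos: [0.5233, 0.0369, 0.1567]
ee_rot: [-179.7, -0.0, 92.4]
force: [-0.3, -1.1, -1.6]
gripper_width: 0.0496
gripper_force: 63.4
```

Request:
play_rows(series="3 45 0 0.05;3 45 0 0.05;3 45 0 0.04;3 45 0 0;3 45 0 0;4 13 0 0;0 0 0 0;0 0 0 0")

```text
time_s: 29.15
tcp_pos: [0.5432, 0.2719, 0.1574]
ee_rot: [-179.8, 0.1, 100.3]
force: [0.1, 0.5, -1.6]
gripper_width: 0.0496
gripper_force: 63.3
```

```bash
python3 snap.py w12 bay_white carton_white
```

```text
bay_white [(0.61, [251.0, 121.0], [0.531, 0.33, 0.03])]
carton_white [(0.66, [250.0, 214.0], [0.547, 0.235, 0.03])]
29.3 [0.54397329 0.27131168 0.15889173] [-1.79938964e+02  2.83964270e-02  1.00202518e+02]
```

View pics/w12.png

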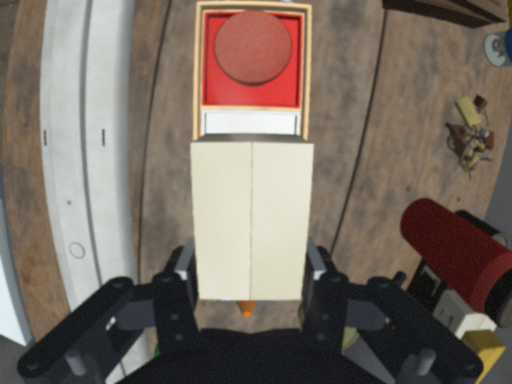

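Request:
play_rows(series="-2 0 -30 0;0 0 -40 0;0 0 -40 0;0 0 -25 0;0 0 -10 0;0 0 -5 0;0 0 -2 0;0 0 0 0")

```text
time_s: 30.1
tcp_pos: [0.5429, 0.2731, 0.0086]
ee_rot: [179.9, -0.0, 100.3]
force: [0.6, 0.4, -2.2]
gripper_width: 0.0495
gripper_force: 63.3
```

Request:
play_rows(series="0 0 -1 0;0 0 -1 0;0 0 0 0;0 0 0 0")

```text
time_s: 30.5
tcp_pos: [0.5421, 0.2731, 0.0055]
ee_rot: [180.0, -0.0, 100.3]
force: [0.3, -0.7, -0.8]
gripper_width: 0.0495
gripper_force: 63.3
```

Request:
play_rows(series="0 0 -1 0;0 0 -0.5 0;0 0 0 0;0 0 0 0")

```text
time_s: 30.9
tcp_pos: [0.542, 0.273, 0.0038]
ee_rot: [180.0, -0.0, 100.3]
force: [-0.8, -0.3, -0.2]
gripper_width: 0.0492
gripper_force: 63.3
```

Request:
play_rows(series="0 0 -0.5 0;0 0 0 0;0 0 0 0")

```text
time_s: 31.2
tcp_pos: [0.542, 0.273, 0.0038]
ee_rot: [180.0, 0.0, 100.3]
force: [-1.4, -1.6, 5.4]
gripper_width: 0.0497
gripper_force: 63.9
```

Contact with the bay floor. Release, lift straight up.

Request:
play_rows(series="0 0 0 0;0 0 0 0;0 0 0 0;0 0 10 0;0 0 35 0;0 0 45 0;0 0 45 0;0 0 45 0", grip=0.6)

```text
time_s: 32.0
tcp_pos: [0.5418, 0.2729, 0.1859]
ee_rot: [180.0, -0.0, 100.3]
force: [1.6, 0.8, -0.4]
gripper_width: 0.0683
gripper_force: 0.0
```

Request:
play_rows(series="-3 -45 0 0;-3 -45 0 0;-3 -45 0 0;-3 -45 0 0;-3 -45 0 0;0 0 0 0;0 0 0 0")

```text
time_s: 32.7
tcp_pos: [0.5272, 0.0472, 0.184]
ee_rot: [179.9, -0.0, 100.2]
force: [0.6, 0.7, -0.8]
gripper_width: 0.0682
gripper_force: 0.0
```

```bash
python3 -c "
from h import *
f=grab_frame('side'); g=grab_frame('wrist'); a=cv2.resize(f['img'][90:310,180:400],(400,400)); b=cv2.resize(g['img'][:256,128:384],(400,400)); cv2.imwrite('pics/end.png',np.hstack([a,b])); s=sense(); print(s['tcp_pos'],s['force'],s['gripper_width'])"
```

```text
[0.52714725 0.04887984 0.1837172 ] [-0.19542665  0.96563631  0.40045575] 0.06818413795655372
```

View pics/end.png

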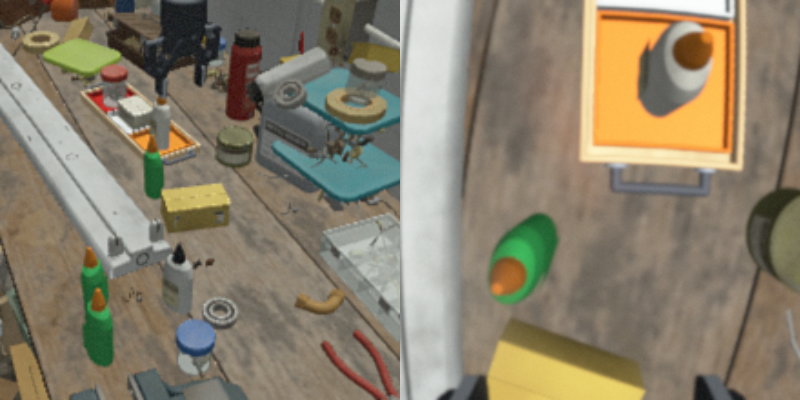

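```bash
python3 - <<'E'
from h import *
np.set_printoptions(precision=3,suppress=True)
for c in ["scene","side"]:
    f=grab_frame(c)
    for n,z in [("carton_white",.035),("jar_red",.05),("bottle_orange",.06)]:
        print(c,n,[(round(s["score"],2),onz(f,s["position"],z)[:2]) for s in silhouettes(c,n)[:5]])
s=sense(); print(s["time_s"],s["force"],s["gripper_width"])
E
python3 -c "
from workcell import *
print(job_done())"
```

```text
scene carton_white [(0.53, array([0.535, 0.306]))]
scene jar_red [(0.74, array([0.523, 0.38 ]))]
scene bottle_orange [(0.82, array([0.476, 0.047])), (0.65, array([0.563, 0.202])), (0.61, array([ 0.266, -0.287])), (0.57, array([ 0.288, -0.174]))]
side carton_white [(0.49, array([0.537, 0.296]))]
side jar_red [(0.51, array([0.528, 0.39 ]))]
side bottle_orange [(0.79, array([ 0.272, -0.273])), (0.73, array([0.56 , 0.205])), (0.7, array([0.473, 0.049])), (0.69, array([ 0.29 , -0.179]))]
33.2 [-0.245 -0.21   0.595] 0.06820072588508057
the job is handed in; nothing more can be done
None
```

The orange-capped bottle, the red-lidded jar and the off-white carton are in their bays, placed in that order and released, and I handed the job in at 33.2 s of 83 s; the final camera checks agreed, but I viewed 19 pictures against the allowed 14, and the carton's first grasp closed on its top without moving it, so I had to repeat it.

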